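# Lock a T-foot pin into the shaker deck

### The arm

A 7-joint arm with a two-finger parallel gripper is mounted at the origin on a cart in front of the work surface, level with it; the furniture and walls round the work are solid. World frame = base frame: x ahead of the robot, y to its left, z up, the work surface at z = 0. Lengths are in mm, angles in rad, forces in N, time in s.
With the tool pointing down it reaches from about 425 to 875 mm from the base axis. Payload 4.7 kg.
Tool frame: the origin (TCP) lies on the front face of the gripper's body, between the roots of the fingers; the fingertips stand 70 mm ahead of it and the grasp point (between the pads) lies 51 mm ahead of it; z points along the fingers, y is the line along which they close (so a half turn about z gives the same grasp; the last joint's range is limited). The gripper opens to 87 mm and grips with 3 to 60 N. Pads are 19 mm wide; open, the fingers measure 117 mm over their backs; the gripper's body (75 mm by 190 mm) begins 51 mm behind the grasp point.
Start: joints at [1.34, 0.321, -0.07, 1.45, 0.023, 1.371, -0.057], TCP at [157.515, -630.64, 292.287] pointing down, gripper open.
Joint ranges: [-2.86, 2.86], [-0.3, 2.09], [-1.38, 1.24], [0.06, 2.45], [-1.56, 4.7], [0.09, 2.05], [-2.69, 2.69]. Speed limits (rad/s): [2.57, 2.57, 3.14, 3.14, 3.14, 3.14, 3.14].

### API

Orientations are given as a 3x3 rotation matrix whose columns are the frame's x, y, z axes.
In Python, from station import manip gives the robot as it stands.
- The arm moves only by the tool carry_out, never from a script. Its argument "rows" is a list that holds one entry, the list of rows, each a list of 7 numbers: the shift along the world's x, y, z in m, then the turn, a rotation vector about the world's x, y, z in rad, then the finger opening in m, from 0 to 0.087. A call has 1 to 12 rows; each row is the pose to reach, as a shift and turn from the pose commanded when the call began; what a row does not reach only later rows make up. A row lasts 1/12 s, in which the tool goes at most 41.7 mm and 7.16 degrees, less where a joint would pass 70% of its speed; a pose out of reach is approached as far as the arm can. A call with a gripper value outside its range is refused whole. The fingers move at their own pace and stop on an object; the grip force is fixed at half the most. Time passes only in rows, so rows that repeat a pose let the fingers close. It gives the time, the measured TCP pose, the force, the opening and the grip force at its end, in the units of the state.
- manip.state(): the state, without advancing time (a new reading comes with each control period).
- manip.snapshot(name): name is "side" or "top"; returns (picture, depth): 384x512x3 uint8, blue, green, red; 384x512 float32, mm along the optical axis (not along the pixel's ray), 0 where there is no reading.
- manip.calibration(name): a dict with "vfov" (degrees; the focal length in pixels is half the picture's height over the tangent of half this angle, whatever the lens; pixels are square), "cx", "cy" (the principal point, pixels), "world_from_camera" (4x4, takes a point from camera to world coordinates). Camera axes: x right, y up, looking along -z (the intrinsics and any distortion apply to the point x, -y, -z); pixel columns grow to the right and rows downward; lengths in mm; the calibration is good to about 2 mm. A picture is of the moment at which its call begins. calibration takes no time and is no camera call.
- manip.finish_job(): hands the job in; it is judged then, once.
The state is a dict: "time": time; "joint_positions": joint angles; "qd": joint speeds; "joint_efforts": joint torques, N m; "position": TCP position; "tool_rot": TCP orientation; "wrist_force": force on the tool from outside, world axes, zero at the start; "wrist_torque": the same for the moment, N m; "grip_width": opening from 0.0 (shut) to 1.0 (fully open); "gripper_force": force on a finger pad.
Only numpy, scipy, OpenCV 4.12 (cv2) and the standard library are available. Lean on these libraries where they do the work, as an engineer would, in place of code of your own. Each camera call takes 0.05 s, during which the arm holds its last target. There are 200 camera calls.

### The job

Fit the locking pin to the laboratory shaker: take the pin that has the T-shaped crossbar foot (not the one with the round foot), pass its foot down through the slot in the shaker's deck until its collar rests on the deck, and turn it a quarter turn so that the crossbar lies across the slot underneath and holds. Let go and leave it standing upright there; leave the round-footed pin where it stands.

Things in the scene. Friction and masses are not known exactly. Their poses are not given: they have to be found in the camera images.
- toggle_pin: Wanted pin, 64 mm tall, 0.12 kg, stands on the table. Origin: centre of its underside; z up, x along the crossbar. Steel crossbar foot 56 (x) x 16 (y) x 10; shank 16 across, z 10 to 22; collar 44 across, z 22 to 27; neck; grey wing grip 14 (x) x 36 (y), z 34 to 64, square to the crossbar. Grip its 14 mm, fingers closing along x, at z = 50.
- plug_pin: Pin not wanted: same height, collar and wing grip (14 mm along x, 36 mm along y), but its foot is a round steel plug 24 mm across and 10 mm tall, no crossbar. Stands on the table; origin: centre of its underside, z up. The two pins swap places between starts.
- slot (a point): Centre of the slot at the upper face of the shaker's aluminium deck, 75 mm above the table. x along the slot, y across, z up. Slot 70 (x) x 28 (y) mm, right through the 8 mm deck; 27 mm free height below. With the collar on the deck the pin's underside is 22 mm below this point; the crossbar then has 4 mm play and turns freely either way.
- shaker: Fixed laboratory shaker: grey housing 190 (x) x 250 (y) mm, on four columns a deck 180 (x) x 240 (y) mm, top at z = 75. Origin: centre of its underside; z up, axes parallel to the slot's. The slot's centre is at x = 0, y = +45. A fixed blue tube rack 128 (x) x 62 (y) x 44 mm tall stands on the deck, centred at y = -70.
Not all that is in view belongs to the job. What is shaped like the toggle_pin but green or pink is not meant.

How it is judged:
By the outcome, as a careful person would: the job done as asked, in the order asked, and still so for the second after the job is handed in, with the robot touching nothing.
It also fails if it takes over 45 s, if anything falls off the work surface, if the arm or the gripper's body presses on something with over 40 N, if the wrist force passes 120 N, or if a joint passes its speed limit or range.

## Working session

There is one attempt and no reset: what is moved stays moved. The work goes in short steps, Python scripts to look and compute and a tool call to move; the robot and the scene stay as the last step left them, time stands still between calls to the robot, and variables do not carry over. Pictures are saved under pics/ and viewed, at most 10 in all, crops included, and the job is handed in when it is done.

Besides the shell and the picture viewer there is one more tool, called after "Emit:" as name(argument=value, ...) on one line, values as JSON. carry_out: Moves the arm, as the interface text tells. Its arguments: {"type":"object","properties":{"rows":{"type":"array","items":{"type":"array","items":{"type":"array","items":{"type":"number"}}}}},"required":["rows"]}

```bash
mkdir -p pics; cat > h.py <<'E'
from station import manip
import numpy as np, cv2
def snap(n):
    p,d=manip.snapshot(n); c=manip.calibration(n); return p,d,c
def cloud(d,c):
    H,W=d.shape; f=H/2/np.tan(np.radians(c["vfov"])/2)
    v,u=np.mgrid[:H,:W]
    k=np.stack([(u-c["cx"])/f*d,-(v-c["cy"])/f*d,-d,np.ones_like(d)],-1)
    w=(k@np.array(c["world_from_camera"]).T)[...,:3]; w[d==0]=np.nan
    return w
E
python3 - <<'E'
from h import *
for n in("top","side"):
    p,d,c=snap(n); cv2.imwrite(f"pics/{n}0.png",p); np.save(n+"0.npy",d)
    print(n,{k:(np.round(v,3).tolist()) for k,v in c.items()}, (d==0).mean())
s=manip.state(); print(s["time"],s["position"],s["tool_rot"],s["wrist_force"],s["grip_width"])
E
```

```text
top {'vfov': 42.9, 'cx': 244.871, 'cy': 190.68, 'world_from_camera': [[-0.008, 0.998, -0.055, 471.5], [-1.0, -0.01, -0.027, 68.746], [-0.027, 0.054, 0.998, 1287.15], [0.0, 0.0, 0.0, 1.0]]} 0.003936767578125
side {'vfov': 48.79, 'cx': 254.105, 'cy': 188.49, 'world_from_camera': [[-0.886, 0.261, -0.383, 66.715], [-0.463, -0.512, 0.723, 974.364], [-0.007, 0.818, 0.575, 781.734], [0.0, 0.0, 0.0, 1.0]]} 0.004023234049479167
0.1 [ 157.4151266  -630.27284758  291.26349273] [[ 9.70184643e-01  2.42366452e-01 -5.11007421e-04]
 [ 2.42366972e-01 -9.70183252e-01  1.64575531e-03]
 [-9.68949659e-05 -1.72053785e-03 -9.99998515e-01]] [ 0.31503502  0.52240954 -0.84170186] 1.002652954320333
```

View pics/top0.png

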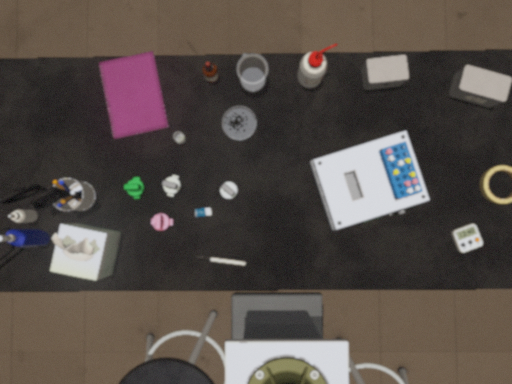

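View pics/side0.png

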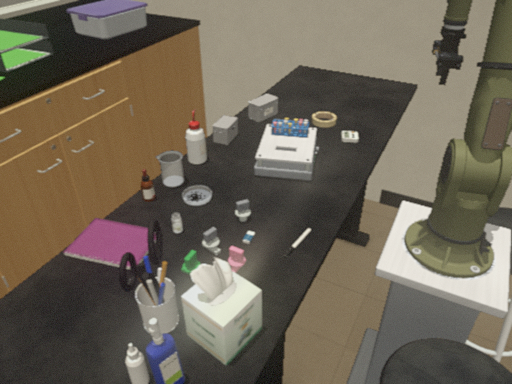

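Candidates for the pin in the top view are grey (172,185), where crossbar ends show, grey (229,190), round, green (135,187) and pink (162,222). I choose (172,185) and check it in a close crop.

```bash
python3 - <<'E'
from h import *
p=cv2.imread("pics/top0.png"); d=np.load("top0.npy"); c=manip.calibration("top"); w=cloud(d,c)
cv2.imwrite("pics/crop1.png",np.hstack([cv2.resize(p[150:215,145:250],None,fx=5,fy=5,interpolation=cv2.INTER_CUBIC)]))
def rect(m,t):
    q=w[m][:,:2].astype(np.float32); r=cv2.minAreaRect(q); print(t,len(q),np.round(q.mean(0),1),np.round(w[m][:,2].mean(),1),np.round(r[0],1),np.round(r[1],1),round(r[2],1))
V,U=np.mgrid[:384,:512]
for n,(u,v) in dict(A=(172,185),B=(229,190)).items():
    b=(abs(U-u)<16)&(abs(V-v)<16)
    print(n,"table z",np.nanmedian(w[...,2][b]))
    for lo,hi in((5,17),(18,34),(45,80)): 
        m=b&(w[...,2]>lo)&(w[...,2]<hi)
        if m.sum()>4: rect(m,(n,lo,hi))
b=(U>300)&(U<440)&(V>120)&(V<240)
rect(b&(w[...,2]>66)&(w[...,2]<90),"deck")
rect(b&(w[...,2]>100)&(w[...,2]<140),"rack")
s=(abs(U-353)<14)&(abs(V-185)<20)
rect(s&(w[...,2]<60),"slot")
g=p.mean(2); rect(s&(g<170)&(w[...,2]<1000),"slotdark")
print(w[170:200:3,353].round(0).tolist())
E
```

```text
A table z 1.7462241319533405
('A', 5, 17) 60 [561.  294.7] 8.2 [561.4 298. ] [75.8 71. ] 86.8
('A', 18, 34) 140 [557.4 292.3] 27.4 [557.8 292.5] [40.2 42.4] 78.0
('A', 45, 80) 86 [557.5 293.1] 62.7 [558.2 294. ] [35.8 15.2] 76.1
B table z 1.240272020304701
('B', 5, 17) 22 [552.7 134.4] 6.4 [546.5 144.1] [74.8 73.5] 2.7
('B', 18, 34) 140 [542.7 145.3] 27.0 [543.3 145.4] [40.7 42.1] 45.2
('B', 45, 80) 81 [543.4 145.6] 63.4 [543.6 146. ] [35.7 14.1] 52.8
deck 5585 [ 558.4 -194.8] 75.2 [ 563.2 -209.5] [180.4 241.5] 17.0
rack 1209 [ 582.4 -276. ] 110.0 [ 583.7 -276.5] [128.2  63.6] 16.6
slot 307 [ 551.9 -172.3] 40.2 [ 552.1 -172.3] [71.6 28. ] 16.9
slotdark 142 [ 558.9 -177.5] 43.7 [ 553.  -174.5] [69.2 23.9] 18.4
[[590.0, -175.0, 36.0], [582.0, -174.0, 39.0], [575.0, -173.0, 40.0], [567.0, -173.0, 40.0], [559.0, -174.0, 38.0], [551.0, -172.0, 44.0], [544.0, -172.0, 43.0], [536.0, -172.0, 42.0], [529.0, -172.0, 41.0], [521.0, -172.0, 41.0]]
```

View pics/crop1.png

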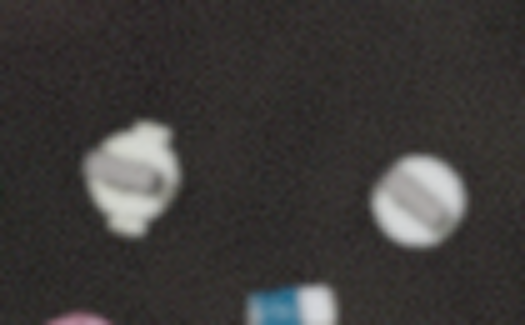

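Crop: left pin (172,185) shows the light crossbar ends sticking out from under its collar; right pin (229,190) is round with none. So the left pin is the one.

Pin at about (558, 293), crossbar at −14°. Slot centre at about (550, −166), with its long axis at +17°. Setting out.

Emit:
carry_out(rows=[[[0.323,0.38,0,0,0,0.6,0.05],[0.323,0.38,0,0,0,0.6,0.05],[0.323,0.38,0,0,0,0.6,0.05],[0.323,0.38,0,0,0,0.6,0.05],[0.323,0.38,0,0,0,0.6,0.05],[0.323,0.38,0,0,0,0.6,0.05],[0.323,0.38,0,0,0,0.6,0.05],[0.323,0.38,0,0,0,0.6,0.05],[0.323,0.38,0,0,0,0.6,0.05],[0.323,0.38,0,0,0,0.6,0.05],[0.323,0.38,0,0,0,0.6,0.05],[0.323,0.38,0,0,0,0.6,0.05]]])

```text
time: 1.1
position: [481.3, -248.6, 292.1]
tool_rot: [[0.664, 0.748, -0.0], [0.748, -0.664, -0.0], [-0.0, 0.0, -1.0]]
wrist_force: [1.4, -0.7, 0.2]
grip_width: 0.573
gripper_force: 0.0
```

Emit:
carry_out(rows=[[[0.077,0.49,-0.08,0,0,0.475,0.05],[0.077,0.49,-0.08,0,0,0.475,0.05],[0.077,0.49,-0.08,0,0,0.475,0.05],[0.077,0.49,-0.08,0,0,0.475,0.05],[0.077,0.49,-0.08,0,0,0.475,0.05],[0.077,0.49,-0.08,0,0,0.475,0.05],[0.077,0.49,-0.08,0,0,0.475,0.05],[0.077,0.49,-0.08,0,0,0.475,0.05],[0.077,0.49,-0.08,0,0,0.475,0.05],[0.077,0.49,-0.08,0,0,0.475,0.05],[0.077,0.49,-0.08,0,0,0.475,0.05],[0.077,0.49,-0.08,0,0,0.475,0.05]]])

```text
time: 2.1
position: [557.1, 238.5, 211.9]
tool_rot: [[0.249, 0.968, -0.0], [0.968, -0.249, -0.001], [-0.001, -0.0, -1.0]]
wrist_force: [1.1, -0.2, 0.5]
grip_width: 0.579
gripper_force: 0.0
```

Emit:
carry_out(rows=[[[0,0.052,0,0,0,0,0.05],[0,0.052,0,0,0,0,0.05],[0,0.052,0,0,0,0,0.05],[0,0.052,0,0,0,0,0.05]]])

```text
time: 2.43
position: [556.6, 289.4, 212.1]
tool_rot: [[0.246, 0.969, -0.001], [0.969, -0.246, -0.001], [-0.001, -0.001, -1.0]]
wrist_force: [2.0, -0.4, -0.4]
grip_width: 0.575
gripper_force: 0.0
```

```bash
python3 - <<'E'
from h import *
p,d,c=snap("side"); s=manip.state(); print(s["time"],s["position"],s["tool_rot"],s["joint_positions"])
cv2.imwrite("pics/s1.png",cv2.resize(p[130:290,130:330],None,fx=4,fy=4,interpolation=cv2.INTER_CUBIC)[:600])
E
```

```text
2.4833 [557.33756831 287.66567766 212.14963385] [[ 2.49030707e-01  9.68495473e-01 -4.74869977e-04]
 [ 9.68493970e-01 -2.49031157e-01 -1.70664044e-03]
 [-1.77113096e-03 -3.49028340e-05 -9.99998431e-01]] [ 0.11748124  0.44093255 -0.81861165  1.58917473  0.33469946  1.25905172
 -1.00930504]
```

View pics/s1.png

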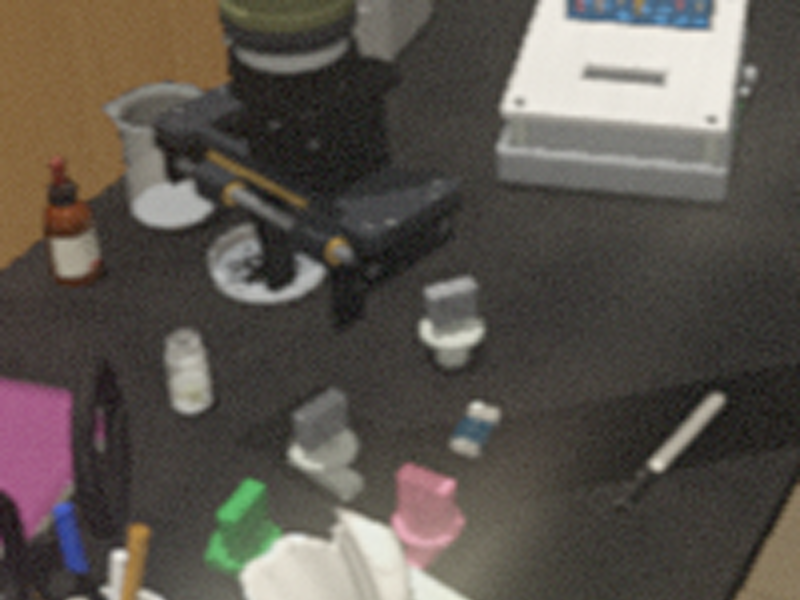

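The side crop shows the toggle pin at crop (325,440), its crossbar foot showing. The gripper is above it, and the fingers' line matches the crossbar. Going down to grip.

Emit:
carry_out(rows=[[[0,0.002,-0.04,0,0,0,0.05],[0,0.002,-0.08,0,0,0,0.05],[0,0.002,-0.1,0,0,0,0.05],[0,0.002,-0.111,0,0,0,0.05],[0,0.002,-0.111,0,0,0,0.05],[0,0.002,-0.111,0,0,0,0.0],[0,0.002,-0.111,0,0,0,0.0],[0,0.002,-0.111,0,0,0,0.0],[0,0.002,-0.111,0,0,0,0.0],[0,0.002,-0.111,0,0,0,0.0],[0,0.002,-0.111,0,0,0,0.0],[0,0.002,-0.111,0,0,0,0.0]]])

```text
time: 3.48
position: [557.2, 291.3, 102.2]
tool_rot: [[0.248, 0.969, 0.001], [0.969, -0.248, 0.0], [0.0, 0.0, -1.0]]
wrist_force: [-1.0, 0.8, 3.4]
grip_width: 0.16
gripper_force: 30.0
```

Emit:
carry_out(rows=[[[0,0,0.03,0,0,0,0.0],[0,0,0.07,0,0,0,0.0],[0,0,0.11,0,0,0,0.0],[0,0,0.15,0,0,0,0.0],[0,0,0.15,0,0,0,0.0],[0,0,0.15,0,0,0,0.0]]])

```text
time: 3.98
position: [558.0, 292.0, 254.5]
tool_rot: [[0.248, 0.969, 0.005], [0.969, -0.248, 0.002], [0.003, 0.004, -1.0]]
wrist_force: [0.4, 0.8, -1.6]
grip_width: 0.161
gripper_force: 30.0
```

```bash
python3 - <<'E'
from h import *
p,d,c=snap("side"); s=manip.state(); print(s["time"],s["position"],s["tool_rot"],s["grip_width"],s["wrist_force"])
cv2.imwrite("pics/s2.png",cv2.resize(p[130:290,130:330],None,fx=4,fy=4,interpolation=cv2.INTER_CUBIC)[:600])
E
```

```text
4.0333 [557.16815649 290.9663675  251.96013905] [[ 2.48260620e-01  9.68692618e-01  1.12961939e-03]
 [ 9.68693276e-01 -2.48260411e-01 -3.23862280e-04]
 [-3.32832252e-05  1.17465696e-03 -9.99999310e-01]] 0.1547728032111663 [-0.08399387 -0.2949152  -2.20197544]
```

View pics/s2.png

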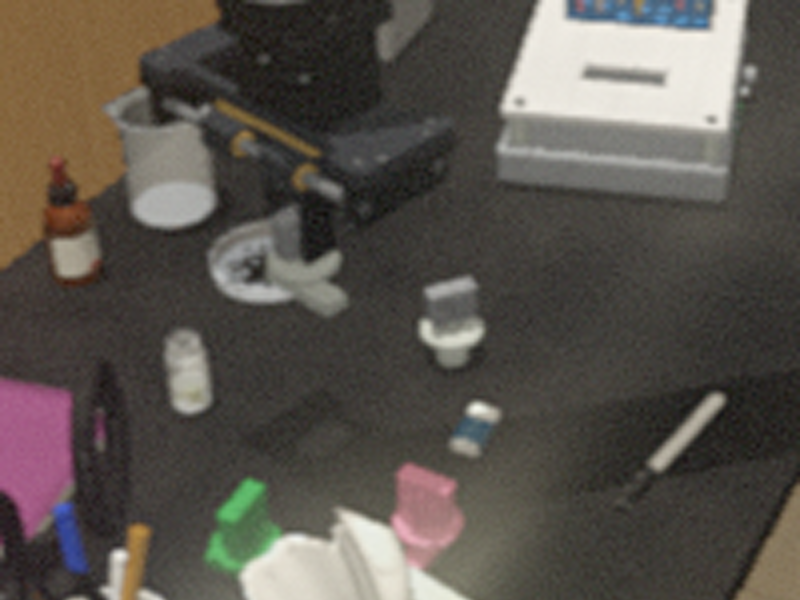

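The side crop shows the pin lifted, upright in the fingers, with the crossbar at crop (330,295). Carrying it over the slot.

Emit:
carry_out(rows=[[[-0.007,-0.458,0,0,0,0.547,0.0],[-0.007,-0.458,0,0,0,0.547,0.0],[-0.007,-0.458,0,0,0,0.547,0.0],[-0.007,-0.458,0,0,0,0.547,0.0],[-0.007,-0.458,0,0,0,0.547,0.0],[-0.007,-0.458,0,0,0,0.547,0.0],[-0.007,-0.458,0,0,0,0.547,0.0],[-0.007,-0.458,0,0,0,0.547,0.0],[-0.007,-0.458,0,0,0,0.547,0.0],[-0.007,-0.458,0,0,0,0.547,0.0],[-0.007,-0.458,0,0,0,0.547,0.0],[-0.007,-0.458,0,0,0,0.547,0.0]]])

```text
time: 5.03
position: [547.4, -176.0, 248.6]
tool_rot: [[-0.282, 0.959, -0.005], [0.959, 0.282, -0.002], [-0.001, -0.005, -1.0]]
wrist_force: [-0.2, -0.6, -1.7]
grip_width: 0.156
gripper_force: 30.0
```

Emit:
carry_out(rows=[[[0,0,-0.04,0,0,0,0.0],[0,0,-0.08,0,0,0,0.0],[0,0,-0.08,0,0,0,0.0],[0,0,-0.08,0,0,0,0.0],[0,0,-0.08,0,0,0,0.0]]])

```text
time: 5.45
position: [550.5, -166.4, 172.3]
tool_rot: [[-0.293, 0.956, 0.0], [0.956, 0.293, 0.001], [0.0, 0.0, -1.0]]
wrist_force: [0.1, 0.6, -0.5]
grip_width: 0.163
gripper_force: 30.0
```

```bash
python3 - <<'E'
from h import *
p,d,c=snap("side"); s=manip.state(); print(s["time"],s["position"],s["tool_rot"],s["grip_width"],s["wrist_force"],s["joint_positions"])
cv2.imwrite("pics/s3.png",cv2.resize(p[90:190,230:350],None,fx=6,fy=6,interpolation=cv2.INTER_CUBIC)[:600])
w=cloud(d,c)
V,U=np.mgrid[:384,:512]
# deck plane and slot as seen from side
b=(U>245)&(U<330)&(V>120)&(V<180)
print("deckz",np.nanmedian(w[b][:,2]))
f=384/2/np.tan(np.radians(c["vfov"])/2); M=np.linalg.inv(np.array(c["world_from_camera"]))
def pix(P):
    q=M@np.r_[P,1]; return np.array([c["cx"]-f*q[0]/q[2]-230, c["cy"]+f*q[1]/q[2]-90])*6
a=np.radians(17);ex=np.array([np.cos(a),np.sin(a),0]);ey=np.array([-np.sin(a),np.cos(a),0])
for i,j in((1,1),(1,-1),(-1,-1),(-1,1)): print("slot corner",pix(np.array([550,-166,75])+i*35*ex+j*14*ey).round())
T=s["position"]; und=T-[0,0,101]; print("underside z",und[2])
for i,j in((1,1),(1,-1),(-1,-1),(-1,1)): print("bar corner",pix(und+i*28*ex+j*8*ey).round())
E
```

```text
5.5 [ 551.31667117 -166.57635498  173.42839547] [[-2.92631826e-01  9.56222188e-01  2.39621819e-03]
 [ 9.56224482e-01  2.92633741e-01 -4.83834834e-04]
 [-1.16386790e-03  2.14973703e-03 -9.99997012e-01]] 0.15960849079503803 [ 0.99567551 -0.0749652   0.04106919] [ 0.88760787  0.34272494 -0.75590175  1.76247643  0.25714483  1.13550377
  0.34866494]
deckz 41.58281281973808
slot corner [267. 360.]
slot corner [274. 336.]
slot corner [398. 346.]
slot corner [393. 371.]
underside z 72.428395468404
bar corner [279. 359.]
bar corner [283. 345.]
bar corner [383. 353.]
bar corner [380. 368.]
```

View pics/s3.png

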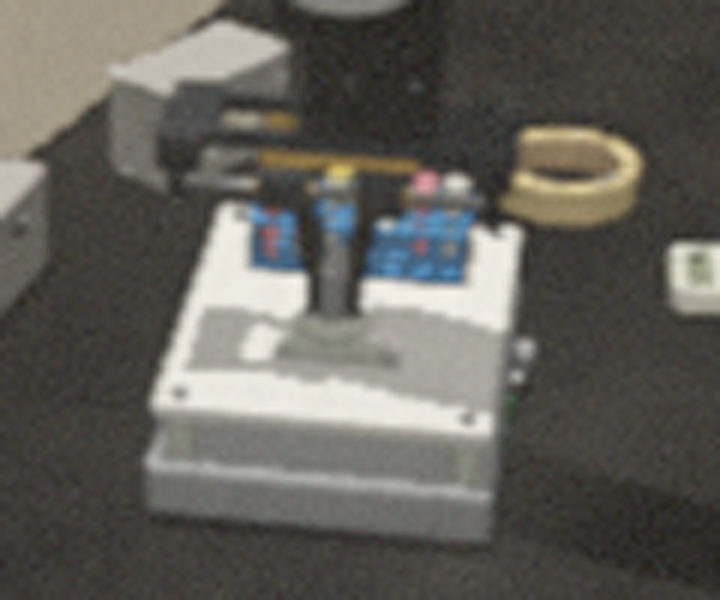

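The side crop shows the crossbar foot entering the slot, around (275–400, 340–365), where my projection puts it. The wrist force is about zero. Lowering gently.

Emit:
carry_out(rows=[[[0,0,-0.004,0,0,0,0.0],[0,0,-0.008,0,0,0,0.0],[0,0,-0.012,0,0,0,0.0],[0,0,-0.015,0,0,0,0.0],[0,0,-0.017,0,0,0,0.0],[0,0,-0.017,0,0,0,0.0],[0,0,-0.017,0,0,0,0.0]]])

```text
time: 6.08
position: [550.2, -167.0, 155.2]
tool_rot: [[-0.292, 0.957, -0.0], [0.957, 0.292, -0.0], [-0.0, -0.0, -1.0]]
wrist_force: [-1.8, 0.6, 4.2]
grip_width: 0.158
gripper_force: 30.0
```

Emit:
carry_out(rows=[[[0,0,-0.001,0,0,0,0.0],[0,0,-0.001,0,0,0,0.0],[0,0,-0.001,0,0,0,0.0]]])

```text
time: 6.33
position: [550.2, -167.0, 155.1]
tool_rot: [[-0.292, 0.957, -0.0], [0.957, 0.292, -0.001], [-0.001, -0.001, -1.0]]
wrist_force: [-4.6, -0.4, 10.1]
grip_width: 0.16
gripper_force: 30.0
```

The collar is seated: z has stopped and the force is rising. Easing off 1 mm and turning −90°.

Emit:
carry_out(rows=[[[0,0,0.001,0,0,-0.12,0.0],[0,0,0.001,0,0,-0.24,0.0],[0,0,0.001,0,0,-0.36,0.0],[0,0,0.001,0,0,-0.48,0.0],[0,0,0.001,0,0,-0.6,0.0],[0,0,0.001,0,0,-0.72,0.0],[0,0,0.001,0,0,-0.79,0.0],[0,0,0.001,0,0,-0.79,0.0]]])

```text
time: 7.0
position: [550.5, -167.2, 155.2]
tool_rot: [[0.476, 0.88, 0.001], [0.88, -0.476, -0.001], [-0.0, 0.001, -1.0]]
wrist_force: [-0.3, -0.2, 3.4]
grip_width: 0.16
gripper_force: 30.0
```

Emit:
carry_out(rows=[[[0,0,0,0,0,-0.12,0.0],[0,0,0,0,0,-0.24,0.0],[0,0,0,0,0,-0.36,0.0],[0,0,0,0,0,-0.48,0.0],[0,0,0,0,0,-0.6,0.0],[0,0,0,0,0,-0.72,0.0],[0,0,0,0,0,-0.78,0.0],[0,0,0,0,0,-0.78,0.0],[0,0,0,0,0,-0.78,0.0]]])

```text
time: 7.75
position: [550.7, -167.0, 155.2]
tool_rot: [[0.955, 0.296, 0.001], [0.296, -0.955, -0.0], [0.001, 0.001, -1.0]]
wrist_force: [0.0, -0.5, 3.7]
grip_width: 0.164
gripper_force: 30.0
```

Turned to −72.8° with little force. Letting go and rising.

Emit:
carry_out(rows=[[[0,0,0,0,0,0,0.045],[0,0,0,0,0,0,0.045],[0,0,0,0,0,0,0.045],[0,0,0,0,0,0,0.045],[0,0,0.02,0,0,0,0.045],[0,0,0.05,0,0,0,0.045],[0,0,0.09,0,0,0,0.045],[0,0,0.13,0,0,0,0.045],[0,0,0.16,0,0,0,0.045],[0,0,0.16,0,0,0,0.045]]])

```text
time: 8.58
position: [552.8, -167.3, 321.9]
tool_rot: [[0.956, 0.293, 0.011], [0.293, -0.956, -0.004], [0.009, 0.007, -1.0]]
wrist_force: [1.1, -0.2, 0.6]
grip_width: 0.517
gripper_force: 0.0
```

Emit:
carry_out(rows=[[[-0.02,0.25,0,0,0,0,0.045],[-0.02,0.25,0,0,0,0,0.045],[-0.02,0.25,0,0,0,0,0.045],[-0.02,0.25,0,0,0,0,0.045],[-0.02,0.25,0,0,0,0,0.045],[-0.02,0.25,0,0,0,0,0.045],[-0.02,0.25,0,0,0,0,0.045],[-0.02,0.25,0,0,0,0,0.045]]])

```text
time: 9.25
position: [529.3, 86.7, 314.4]
tool_rot: [[0.954, 0.3, -0.0], [0.3, -0.954, 0.0], [-0.0, -0.0, -1.0]]
wrist_force: [0.4, -0.9, -0.4]
grip_width: 0.516
gripper_force: 0.0
```

```bash
python3 - <<'E'
from h import *
p,d,c=snap("top"); w=cloud(d,c); s=manip.state(); print(s["time"],s["position"],s["grip_width"],s["wrist_force"])
q,_,_=snap("side")
a=cv2.resize(p[130:230,305:435],None,fx=3,fy=3,interpolation=cv2.INTER_CUBIC); b=cv2.resize(q[90:190,230:360],None,fx=3,fy=3,interpolation=cv2.INTER_CUBIC)
cv2.imwrite("pics/e1.png",np.hstack([a,b]))
V,U=np.mgrid[:384,:512]; b=(abs(U-353)<18)&(abs(V-185)<22)
for lo,hi in((78,86),(100,130)):
    m=b&(w[...,2]>lo)&(w[...,2]<hi)
    if m.sum()>4: r=cv2.minAreaRect(w[m][:,:2].astype(np.float32)); print(lo,m.sum(),np.round(w[m].mean(0),1),r,np.percentile(w[m][:,2],[5,50,95]))
E
```

```text
9.3 [529.80673258  83.80595369 314.21744504] 0.5174599166623661 [ 0.12577631 -0.63148834 -0.12644714]
78 215 [ 550.8 -163.4   79.9] ((549.1152954101562, -165.5861053466797), (83.74073028564453, 103.75086212158203), 89.2800521850586) [78.13990812 79.60122621 82.95836567]
100 105 [ 553.7 -163.7  114.9] ((553.828125, -164.43844604492188), (35.49031448364258, 14.64743709564209), 17.469667434692383) [105.36489667 116.10482209 118.91766868]
```

View pics/e1.png

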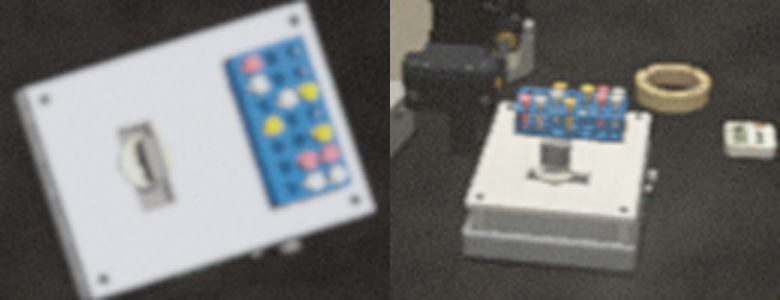

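The picture shows the pin standing in the slot (left half at 145,165) with its wing along the slot, so the crossbar lies across it. The collar is at z≈80 and the top at z≈116, as expected when seated. Handing in.

```bash
python3 -c "
from station import manip
print(manip.finish_job())"
```

```text
the job is handed in; nothing more can be done
None
```

The T-footed pin stands upright in the shaker's slot, collar on the deck and turned a quarter turn so the crossbar lies across the slot; the round-footed pin was left alone, and the job was handed in at about 9.3 s.

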